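# Make up two pizza kits

### The arm

A 6-joint arm with a two-finger parallel gripper is mounted at the origin on the work surface. World frame = base frame: x ahead of the robot, y to its left, z up, the work surface at z = 0. Lengths are in mm, angles in rad, forces in N, time in s.
With the tool pointing down it reaches from about 300 to 775 mm from the base axis. Payload 14.6 kg.
Tool frame: the origin (TCP) lies at the very end of the fingers, on their centre line; the grasp point (between the pads) lies 19 mm behind it; z points along the fingers, y is the line along which they close (so a half turn about z gives the same grasp; the last joint's range is limited). The gripper opens to 94 mm and grips with 3 to 60 N. Pads are 16 mm wide; open, the fingers measure 119 mm over their backs; the gripper's body (75 mm by 177 mm) begins 78 mm behind the grasp point.
Start: joints at [1.194, 0.3, 1.521, -0, 1.321, -0.067], TCP at [167.675, 523.808, 205.446] pointing down, gripper open.
Joint ranges: [-3.03, 3.03], [-0.79, 2.21], [0.23, 2.52], [-1.04, 4.18], [0, 3.07], [-2.55, 2.55]. Speed limits (rad/s): [2.22, 2.22, 2.57, 3.14, 3.14, 3.14].

### API

Orientations are given as [roll, pitch, yaw] about the fixed x, y, z axes, in that order (R = Rz(yaw) Ry(pitch) Rx(roll)).
In Python, from cell import manip, eyes, ticket gives the robot as it stands. The module is installed in compiled form; this text tells all that it offers.
- The arm moves only by the tool arm_command, never from a script. Its argument "plan" is a list of rows, each a list of 5 numbers: the opening, from -1 (shut) to 1 (fully open), then the shift along the tool's x, y, z in m, then the turn about the tool's z in rad. In form: [[jaw, dx, dy, dz, roll], ...]. A call has 1 to 20 rows; each row shifts and turns the commanded pose from where the row before left it, along the tool's axes as they then stand; what a row does not reach is not made up. A row lasts 1/8 s, in which the tool goes at most 62.5 mm and 10.7 degrees, less where a joint would pass 70% of its speed; a pose out of reach is approached as far as the arm can. A call is refused whole if a number of a shift passes 0.0625 or a number of a turn 0.188, either way. A call with a gripper value outside its range is refused whole. The fingers move at their own pace and stop on an object; "newtons" is the grip in N (left out, the last holds). Time passes only in rows, so rows that do not move let the fingers close. It gives the time, the measured TCP pose, the force, the opening and the grip force at its end, in the units of the state.
- manip.read_state(): the state, without advancing time (a new reading comes with each control period).
- eyes.camera(name): name is "scene" or "top" or "wrist"; returns a dict with "img" (420x560x3 uint8, blue, green, red), "z_map" (420x560 float32, mm along the optical axis (not along the pixel's ray), 0 where there is no reading), "fx", "fy", "cx", "cy" (pixels), "eye" and "orientation" of the camera in the world. Camera axes: x right, y down, z forward; pixel columns grow to the right and rows downward; lengths in mm; the calibration is good to about 2 mm. A picture is of the moment at which its call begins.
- ticket.sign_off(): hands the job in; it is judged then, once.
The state is a dict: "clock": time; "joints": joint angles; "qd": joint speeds; "effort": joint torques, N m; "eef_pos": TCP position; "eef_rot": TCP orientation; "wrist_force": force on the tool from outside, world axes, zero at the start; "moment": the same for the moment, N m; "finger_gap": finger opening in mm; "finger_force": force on a finger pad.
Only numpy, scipy, OpenCV 4.12 (cv2) and the standard library are available. Lean on these libraries where they do the work, as an engineer would, in place of code of your own. Each camera call takes 0.05 s, during which the arm holds its last target. There are 200 camera calls.

### The job

Make up the two pizza kits on the packing table: put the pizza wheel and the low round tin into the octagonal box, and the oblong tin, the jar and the square tub into the long rectangular box. Set each thing down, without dropping it, the right way up and flat on the bottom of its box, next to the others and never on top of one another. The tall tin belongs in neither kit: leave it standing where it is.

Things in the scene. Friction and masses are not known exactly. Their poses are not given: they have to be found in the camera images.
- octagon_box: Open base of a small octagonal pizza box, brown card inside, white with red and green patches outside. 236 mm across flats, 228 mm inside, 52 mm high, walls 4 mm, bottom 3 mm thick. It does not move. Origin at the centre of its underside, on the table; z up; its x and y axes each point square to a flat side.
- long_box: Open base of a long rectangular take-away box, same card and print. Outside 290 mm (its x) by 150 mm (its y) by 52 mm high, walls 4 mm (inside 282 by 142 mm), bottom 3 mm thick. It does not move. Origin at the centre of its underside, on the table; z up. Its length points roughly away from the robot.
- low_tin: Low round steel food tin with a paper band and a ring pull on its lid, diameter 64 mm, 40 mm high, about 170 g. Stands upright in the stock, between the boxes. Origin at the centre of its underside; z up.
- pizza_wheel: Pizza wheel lying flat, 172 mm long, about 120 g: black handle 26 mm wide and 22 mm high, then a level steel disc, diameter 62 mm, 10 mm above the table, on a hub nut 22 mm high that rests on the table. Origin at mid-length, on its underside; x along it towards the disc, z up: handle from x = -86 to +15 mm, disc centre at x = +55 mm; balances near x = 0.
- oblong_tin: Flat oblong fish tin of bare metal with rounded corners and ring pull, 105 mm (its x) by 60 mm (its y) by 22 mm high, about 160 g. Lies flat. Origin at the centre of its underside; z up.
- tub: Small square plastic tub, white with a grey snap lid: body 58 by 58 mm, 36 mm high, lid 62 by 62 mm, 44 mm high in all, with a small soft tab on the lid's +x edge that does not get in the way; about 140 g. Stands upright. Origin at the centre of its underside; x and y square to its sides, z up.
- jar: Squat round green glass jar with a plain brass-coloured screw lid: body diameter 58 mm up to 34 mm high, lid diameter 54 mm, 48 mm high in all, about 150 g. Stands upright. Origin at the centre of its underside; z up.
- tall_tin: Tall slim round steel tin with a paper band, diameter 52 mm, 98 mm high. Not wanted in either kit: leave it standing where it is, next to the pizza wheel at the far end of the stock. Origin at the centre of its underside; z up.
Mind the look-alikes: they are no part of the job. What is shaped like the tub but orange or red is not meant.

How it is judged:
By the outcome, as a careful person would: the job done as asked, in the order asked, and still so for the second after the job is handed in, with the robot touching nothing.
It also fails if it takes over 128 s, if anything falls off the work surface, if the arm or the gripper's body presses on something with over 40 N, if the wrist force passes 120 N, or if a joint passes its speed limit or range.

## Working session

There is one attempt and no reset: what is moved stays moved. The work goes in short steps, Python scripts to look and compute and a tool call to move; the robot and the scene stay as the last step left them, time stands still between calls to the robot, and variables do not carry over. Pictures are saved under pics/ and viewed, at most 14 in all, crops included, and the job is handed in when it is done.

Besides the shell and the picture viewer there is one more tool, called after ">>>" as name([rows], argument=value, ...), one row to a line, values as JSON. arm_command: Moves the arm, as the interface text tells. Its arguments: {"type":"object","properties":{"plan":{"type":"array"},"newtons":{"type":"number"}},"required":["plan"]}

```bash
mkdir -p pics; python3 - <<'E'
from cell import manip, eyes
import cv2,pickle
for n in("scene","top"):
    c=eyes.camera(n); cv2.imwrite(f"pics/{n}0.png",c["img"]); pickle.dump(c,open(f"{n}0.pkl","wb"))
    print(n,c["fx"],c["cx"],c["cy"],c["eye"],c["orientation"])
s=manip.read_state();print(s["clock"],s["eef_pos"],s["eef_rot"],s["finger_gap"])
E
```

```text
scene 509.18561547209777 270.64390858945444 210.71393111757797 [1267.95407378 -300.76625909 1115.62860413] [-2.50177541 -0.003998    1.16995697]
top 419.90498149173504 287.14417733530803 209.69510593876606 [ 374.15798094  -11.71169107 1175.52515845] [-2.9928403   0.00642697 -1.58864944]
0.1 [167.60924019 523.58904923 204.94840148] [-3.14054523e+00 -5.15810720e-05  2.83173425e+00] 94.01109793076242
```

View pics/top0.png

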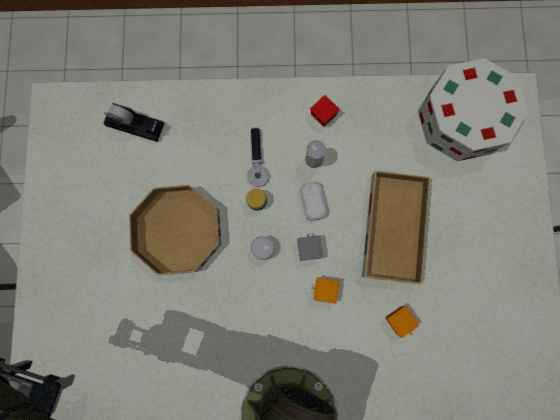

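View pics/scene0.png

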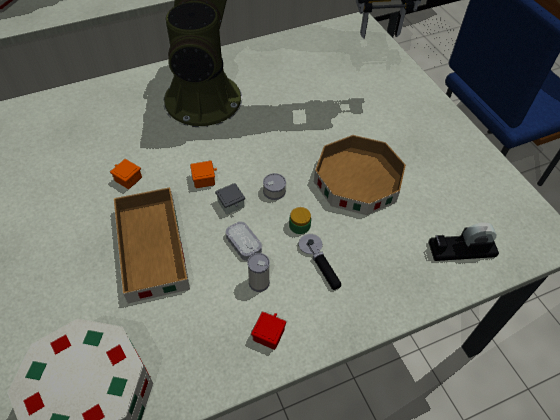

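The top view shows the octagonal box at (175,230), the long box at (398,227), the pizza wheel at (256,157) and the tall tin at (315,153). It also shows the jar at (257,199), oblong tin at (314,201) and low tin at (263,246). The tub candidates are grey-lidded (310,247), orange (327,290) and (403,321), and red (324,110). Only the grey-lidded one fits "white with a grey lid". I'll confirm it in a crop.

```bash
cat > h.py <<'E'
import numpy as np,cv2
from scipy.spatial.transform import Rotation as Ro
def rot(c): return Ro.from_euler("xyz",c["orientation"]).as_matrix()
def cloud(c):
    v,u=np.mgrid[:420,:560]; z=c["z_map"]
    p=np.stack([(u-c["cx"])/c["fx"]*z,(v-c["cy"])/c["fy"]*z,z],-1)
    return p@rot(c).T+c["eye"]
def ray(c,uv,h):
    uv=np.atleast_2d(uv).astype(float)
    d=np.c_[(uv[:,0]-c["cx"])/c["fx"],(uv[:,1]-c["cy"])/c["fy"],np.ones(len(uv))]@rot(c).T
    return c["eye"]+d*((h-c["eye"][2])/d[:,2])[:,None]
E
python3 - <<'E'
import pickle
from h import *
c=pickle.load(open("top0.pkl","rb")); P=cloud(c)
print("table z",np.median(P[300:330,440:520,2]), np.median(P[60:420,100:120,2]),"boxfloor",np.median(P[220:240,165:185,2]))
Z=P[...,2]
seeds=dict(wheel=(256,157,22),tall=(315,153,98),jar=(257,199,48),obl=(314,201,22),low=(263,246,40),tub=(310,247,44),oct=(175,190,52),long=(400,176,52),o1=(327,290,44),red=(324,110,44))
m=((Z>7)&(c["z_map"]>0)).astype(np.uint8)
n,lab,st,ce=cv2.connectedComponentsWithStats(m)
for k,(u,v,h) in seeds.items():
    w=lab[v-8:v+9,u-8:u+9]; ids=w[w>0]
    if len(ids)==0: print(k,"none");continue
    i=np.bincount(ids).argmax(); M=(lab==i)
    t=M&(abs(Z-h)<(8 if h>25 else 14))
    q=P[t][:,:2].astype(np.float32); r=cv2.minAreaRect(q)
    print(k,"area",st[i,4],"n",len(q),"rect c",np.round(r[0]),"size",np.round(r[1]),"ang",round(r[2],1),"zmed",round(float(np.median(Z[t])),1),"circ",np.round(cv2.minEnclosingCircle(q)[0]))
b=c["img"]; s=pickle.load(open("scene0.pkl","rb"))["img"]
o=np.hstack([cv2.resize(b[125:275,240:340],(400,600),interpolation=2),cv2.resize(s[160:300,190:290][:],(400,560),interpolation=2)[:600] if 0 else cv2.resize(s[150:300,200:300],(400,600),interpolation=2)])
cv2.imwrite("pics/crop1.png",o)
E
```

```text
table z 1.702852999982838 0.6269804459117267 boxfloor 3.8774636195770427
wheel area 700 n 697 rect c [703.  73.] size [ 60. 166.] ang 88.0 zmed 18.6 circ [703.  77.]
tall area 427 n 293 rect c [697. -87.] size [48. 52.] ang 88.3 zmed 97.5 circ [697. -87.]
jar area 368 n 304 rect c [579.  77.] size [52. 53.] ang 78.9 zmed 49.1 circ [579.  77.]
obl area 771 n 770 rect c [573. -80.] size [106.  60.] ang 11.4 zmed 23.5 circ [573. -80.]
low area 444 n 434 rect c [444.  62.] size [60. 60.] ang 89.4 zmed 39.2 circ [444.  62.]
tub area 538 n 536 rect c [444. -66.] size [71. 62.] ang 6.5 zmed 45.7 circ [440. -67.]
oct area 1391 n 658 rect c [498. 300.] size [237. 239.] ang 4.0 zmed 52.1 circ [497. 300.]
long area 1640 n 766 rect c [ 494. -304.] size [153. 292.] ang 81.7 zmed 52.5 circ [ 494. -304.]
o1 area 558 n 553 rect c [ 328. -104.] size [70. 62.] ang 79.6 zmed 45.9 circ [ 328. -108.]
red area 547 n 471 rect c [ 829. -116.] size [62. 70.] ang 43.7 zmed 45.6 circ [ 831. -118.]
```

View pics/crop1.png

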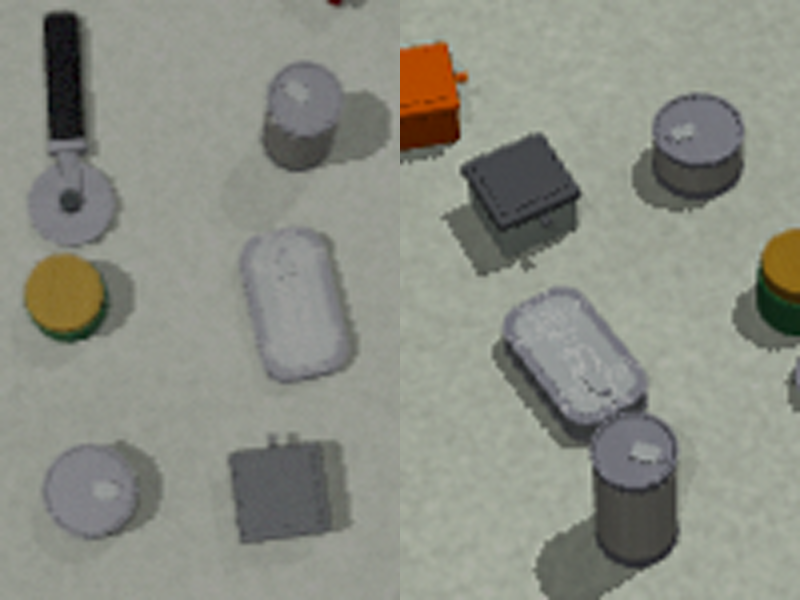

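The crop confirms it: the grey-lidded white tub is the one (top-view pixel 310,247). The orange and red ones are look-alikes. The wheel's disc points towards the robot. I'm moving above the wheel for a wrist look.

>>> arm_command([
  [1,0,0,0,-0.155],
  [1,0,0,0,-0.155],
  [1,-0.04,-0.0376,0,0],
  [1,-0.04,-0.0376,0,0],
  [1,-0.04,-0.0376,0,0],
  [1,-0.04,-0.0376,0,0],
  [1,-0.04,-0.0376,0,0],
  [1,-0.04,-0.0376,0,0],
  [1,-0.04,-0.0376,0,0],
  [1,-0.04,-0.0376,0,0],
  [1,-0.04,-0.0376,0,0],
  [1,-0.04,-0.0376,0,0],
  [1,-0.04,-0.0376,0,0],
  [1,-0.04,-0.0376,0,0],
  [1,0,0,0,0],
  [1,0,0,0,0],
], newtons=20)

```text
clock: 2.1
eef_pos: [647.4, 73.0, 204.9]
eef_rot: [3.141, -0.001, -3.141]
wrist_force: [-0.8, -0.8, -0.5]
finger_gap: 93.6
finger_force: 0.0
```

```bash
python3 - <<'E'
from cell import manip, eyes
from h import *
import pickle
c=eyes.camera("wrist"); cv2.imwrite("pics/w1.png",c["img"]); pickle.dump(c,open("w1.pkl","wb"))
s=manip.read_state();print(s["clock"],s["eef_pos"],s["eef_rot"],s["finger_gap"],s["wrist_force"])
print(c["eye"],c["orientation"],c["fx"])
E
```

```text
2.15 [647.20515345  73.48505222 205.32490196] [ 3.14148081e+00 -5.19338344e-04 -3.14065224e+00] 93.99092611447479 [-0.49901117 -0.16173502  0.56086989]
[565.76424     72.41712307 384.58561819] [ 2.85726480e+00 -1.01692818e-03  1.57212030e+00] 329.9090744889312
```

View pics/w1.png

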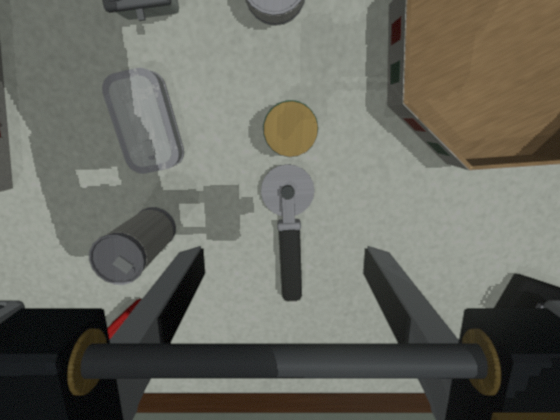

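The wrist view shows the wheel's hub at (288,191), handle front at (289,228) and handle end at (291,300). The jar lid is at (291,128) and the oblong tin at (142,119).

```bash
python3 - <<'E'
from h import *
import pickle
c=pickle.load(open("w1.pkl","rb")); g=c["img"].max(2)
hub,a,b=ray(c,[(288,191),(289,228),(291,300)],20)
print(hub,a,b)
m=np.zeros((420,560),np.uint8); m[226:305,265:315]=(g[226:305,265:315]<60)
q=ray(c,np.argwhere(m)[:,::-1],20)[:,:2].astype(np.float32); print(cv2.minAreaRect(q))
P=cloud(c); 
for n,(u,v),h in [("jar",(291,128),48),("obl",(142,119),22),("tall",(118,258),98)]:
    print(n,ray(c,[(u,v)],h))
c=pickle.load(open("top0.pkl","rb")); print("top hub",ray(c,[(258,176)],20),ray(c,[(255,128)],20))
E
```

```text
[647.24108646  77.68351851  20.        ] [691.41479328  79.06876425  20.        ] [786.37463867  82.11409729  20.        ]
((739.6103515625, 80.70897674560547), (91.40018463134766, 23.51251792907715), 2.5487637519836426)
jar [[577.26379341  79.93245213  48.        ]]
obl [[569.13143883 -77.0780764   22.        ]]
tall [[694.56897506 -83.38360822  98.        ]]
top hub [[644.96946257  73.01848237  20.        ]] [[786.02226426  80.55862454  20.        ]]
```

>>> arm_command([
  [1,-0.0285,0.0025,0.03,0],
  [1,-0.0285,0.002,0.04,-0.04],
  [1,0,0,0.045,0],
  [1,0,0,0.045,0],
  [1,0,0,0.03,0],
  [1,0,0,0.011,0],
  [1,0,0,0,0],
  [1,0,0,0,0],
  [-1,0,0,0,0],
  [-1,0,0,0,0],
  [-1,0,0,0,0],
  [-1,0,0,0,0],
  [-1,0,0,0,0],
  [-1,0,0,0,0],
  [-1,0,0,0,0],
  [-1,0,0,0,0],
], newtons=25)

```text
clock: 4.15
eef_pos: [704.8, 77.3, 4.4]
eef_rot: [3.142, -0.0, -3.101]
wrist_force: [-0.1, 0.8, -0.6]
finger_gap: 25.8
finger_force: 25.0
```

>>> arm_command([
  [-1,0,0,-0.02,0],
  [-1,0,0,-0.05,0],
  [-1,0,0,-0.05,0],
  [-1,0.028,0.038,0,0],
  [-1,0.028,0.038,0,0],
  [-1,0.028,0.038,0,0],
  [-1,0.028,0.038,0,0],
  [-1,0.028,0.038,0,0],
  [-1,0.028,0.038,0,0],
  [-1,0.028,0.038,0,0],
  [-1,0,0,0,-0.03],
  [-1,0,0,0,0],
])

```text
clock: 5.65
eef_pos: [498.6, 335.0, 125.5]
eef_rot: [3.141, 0.001, -3.071]
wrist_force: [-0.3, -0.3, -0.8]
finger_gap: 25.7
finger_force: 25.0
```

```bash
python3 - <<'E'
from cell import manip, eyes
from h import *
c=eyes.camera("scene"); cv2.imwrite("pics/s2.png",c["img"])
c=eyes.camera("wrist"); cv2.imwrite("pics/w2.png",c["img"]);
cv2.imwrite("pics/sw2.png",np.hstack([cv2.resize(cv2.imread("pics/s2.png"),(400,300)),cv2.resize(c["img"],(400,300))]))
E
```

```text
(no output)
```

View pics/sw2.png

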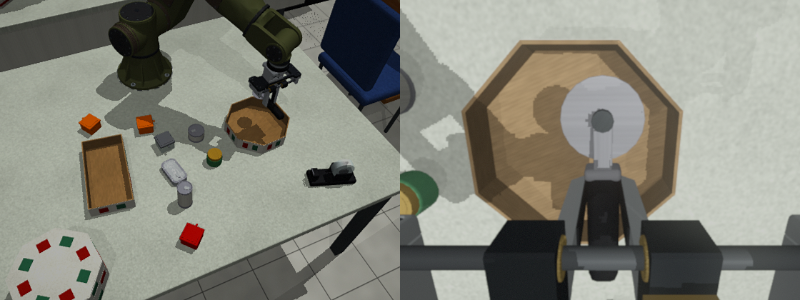

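The wheel is held level over the octagonal box (wrist view: disc at half-scale (602,118)). Lowering.

>>> arm_command([
  [-1,0,0,0.03,0],
  [-1,0,0,0.04,0],
  [-1,0,0,0.03,0],
  [-1,0,0,0.012,0],
  [-1,0,0,0,0],
  [-1,0,0,0.002,0],
  [-1,0,0,0.002,0],
  [-1,0,0,0,0],
  [-1,0,0,0,0],
])

```text
clock: 6.88
eef_pos: [498.3, 335.2, 8.7]
eef_rot: [3.141, 0.0, -3.071]
wrist_force: [-0.9, -0.5, -1.2]
finger_gap: 25.9
finger_force: 25.0
```

>>> arm_command([
  [-1,0,0,0.0008,0],
  [-1,0,0,0.0006,0],
  [-1,0,0,0,0],
  [-1,0,0,0,0],
])

```text
clock: 7.38
eef_pos: [498.3, 335.1, 7.4]
eef_rot: [3.142, 0.0, -3.071]
wrist_force: [-2.6, -2.2, 6.0]
finger_gap: 26.0
finger_force: 25.0
```

>>> arm_command([
  [0.2,0,0,0,0],
  [0.2,0,0,0,0],
  [0.2,0,0,0,0],
  [0.2,0,0,-0.02,0],
  [0.2,0,0,-0.05,0],
  [1,0,0,-0.06,0],
  [1,0,0,-0.04,0.1745],
  [1,0,0,0,0.1745],
  [1,0,0,0,0.1745],
  [1,0,0,0,0.1745],
  [1,0,0,0,0.1745],
  [1,0,0,0,0.1745],
  [1,0,0,0,0.1745],
  [1,0,0,0,0.1745],
  [1,0,0,0,0.1745],
  [1,0,0,0,0],
])

```text
clock: 9.38
eef_pos: [498.3, 335.1, 178.3]
eef_rot: [3.141, -0.001, 1.642]
wrist_force: [0.9, 0.4, -0.8]
finger_gap: 93.9
finger_force: 0.0
```

>>> arm_command([
  [1,-0.0446,-0.0122,0,0],
  [1,-0.0446,-0.0122,0,0],
  [1,-0.0446,-0.0122,0,0],
  [1,-0.0446,-0.0122,0,0],
  [1,-0.0446,-0.0122,0,0],
  [1,-0.0446,-0.0122,0,0],
  [1,0,0,0,0],
])

```text
clock: 10.25
eef_pos: [443.8, 61.1, 178.0]
eef_rot: [3.14, 0.0, 1.642]
wrist_force: [-0.3, 0.3, 0.1]
finger_gap: 93.9
finger_force: 0.0
```

```bash
python3 - <<'E'
from cell import manip, eyes
from h import *
import pickle
c=eyes.camera("wrist"); cv2.imwrite("pics/w3.png",c["img"]); pickle.dump(c,open("w3.pkl","wb"))
s=manip.read_state();print(s["clock"],s["eef_pos"],s["eef_rot"])
P=cloud(c)
for n,(x,y),h in [("low",(444,62),40),("tub",(444,-66),44),("jar",(579,78),48)]:
    m=(abs(P[...,2]-h)<6)&(np.hypot(P[...,0]-x,P[...,1]-y)<50)&(c["z_map"]>0)
    q=P[m][:,:2].astype(np.float32)
    if len(q)>20: print(n,len(q),cv2.minAreaRect(q))
t=eyes.camera("top"); cv2.imwrite("pics/t3.png",t["img"])
cv2.imwrite("pics/tw3.png",np.hstack([cv2.resize(t["img"],(400,300)),cv2.resize(c["img"],(400,300))]))
E
```

```text
10.3 [444.18832603  62.36845555 177.92997774] [ 3.14020715e+00 -4.78424458e-05  1.64267844e+00]
low 3149 ((443.087890625, 63.61775588989258), (62.57794189453125, 62.99950408935547), 5.462427616119385)
tub 2926 ((443.86614990234375, -63.90810012817383), (70.97909545898438, 62.102882385253906), 6.559460639953613)
jar 2448 ((577.8765258789062, 79.60578155517578), (53.169212341308594, 53.085758209228516), 69.71672058105469)
```

View pics/tw3.png

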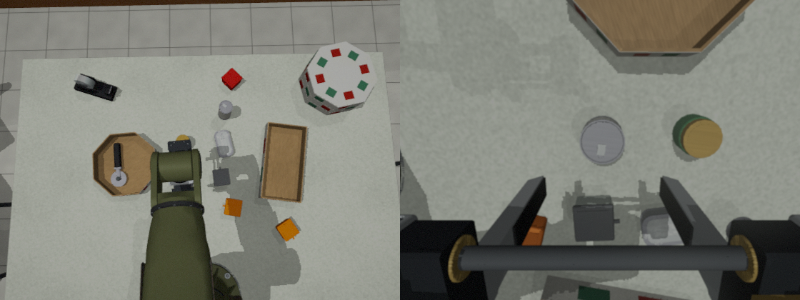

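The wheel lies flat in the octagonal box, left of centre. The tin is centred under the gripper. Descending to grasp it.

>>> arm_command([
  [1,0.001,0,0.04,0],
  [1,0,0,0.05,0],
  [1,0,0,0.045,0],
  [1,0,0,0.028,0],
  [1,0,0,0.009,0],
  [1,0,0,0,0],
  [-1,0,0,0,0],
  [-1,0,0,0,0],
  [-1,0,0,0,0],
  [-1,0,0,0,0],
  [-1,0,0,0,0],
  [-1,0,0,0,0],
], newtons=25)

```text
clock: 11.85
eef_pos: [444.1, 64.0, 5.4]
eef_rot: [3.141, -0.0, 1.641]
wrist_force: [-1.6, -0.9, 6.6]
finger_gap: 63.5
finger_force: 25.0
```

>>> arm_command([
  [-1,0,0,-0.02,0],
  [-1,0,0,-0.05,0],
  [-1,0,0,-0.05,0],
  [-1,0.0441,0.0176,0,0],
  [-1,0.0441,0.0176,0,0],
  [-1,0.0441,0.0176,0,0],
  [-1,0.0441,0.0176,0,0],
  [-1,0,0,0,0],
  [-1,0,0,0.04,0],
  [-1,0,0,0.04,0],
  [-1,0,0,0.027,0],
  [-1,0,0,0.006,0],
  [-1,0,0,0.002,0],
  [-1,0,0,0,0],
  [-1,0,0,0,0],
])

```text
clock: 13.72
eef_pos: [502.2, 245.1, 11.0]
eef_rot: [3.14, -0.0, 1.641]
wrist_force: [0.2, -0.8, -1.5]
finger_gap: 63.5
finger_force: 25.0
```

>>> arm_command([
  [-1,0,0,0.001,0],
  [-1,0,0,0.001,0],
  [-1,0,0,0.0005,0],
  [-1,0,0,0,0],
  [-1,0,0,0,0],
])

```text
clock: 14.35
eef_pos: [501.9, 245.0, 8.4]
eef_rot: [3.141, -0.0, 1.641]
wrist_force: [-4.9, -1.7, 10.5]
finger_gap: 63.7
finger_force: 25.0
```

>>> arm_command([
  [0.75,0,0,0,0],
  [0.75,0,0,0,0],
  [0.75,0,0,0,0],
  [0.75,0,0,-0.02,0],
  [0.75,0,0,-0.05,0],
  [1,0,0,-0.06,0],
  [1,0,0,-0.04,0.18],
  [1,0,0,0,0.18],
  [1,0,0,0,0.18],
  [1,0,0,0,0.18],
  [1,0,0,0,0.18],
  [1,0,0,0,0.18],
  [1,0,0,0,0.18],
  [1,0,0,0,0.18],
  [1,0,0,0,0],
])

```text
clock: 16.23
eef_pos: [501.8, 244.9, 177.5]
eef_rot: [3.142, 0.0, 0.202]
wrist_force: [-0.8, 0.5, -0.5]
finger_gap: 93.9
finger_force: 0.0
```

>>> arm_command([
  [1,0.0006,0.0473,0,0],
  [1,0.0006,0.0473,0,0],
  [1,0.0006,0.0473,0,0],
  [1,0.0006,0.0473,0,0],
  [1,0.0006,0.0473,0,0],
  [1,0.0006,0.0473,0,0],
  [1,0.0006,0.0473,0,0],
  [1,0,0,0,0],
])

```text
clock: 17.23
eef_pos: [572.2, -81.2, 177.2]
eef_rot: [3.141, 0.0, 0.203]
wrist_force: [0.0, 0.5, -1.0]
finger_gap: 94.2
finger_force: 0.0
```

```bash
python3 - <<'E'
from cell import manip, eyes
from h import *
import pickle
c=eyes.camera("wrist"); t=eyes.camera("top")
s=manip.read_state();print(s["clock"],s["eef_pos"],s["eef_rot"])
for nm,k in(("w",c),("t",t)):
  P=cloud(k)
  for n,(x,y),h,r in [("obl",(572,-78),22,60),("long",(494,-304),52,190)]:
    m=(abs(P[...,2]-h)<6)&(np.hypot(P[...,0]-x,P[...,1]-y)<r)&(k["z_map"]>0)
    q=P[m][:,:2].astype(np.float32)
    if len(q)>20: print(nm,n,len(q),cv2.minAreaRect(q))
cv2.imwrite("pics/tw4.png",np.hstack([cv2.resize(t["img"],(400,300)),cv2.resize(c["img"],(400,300))]))
E
```

```text
17.325 [571.96374393 -78.54543245 177.33620157] [-3.14126162e+00  3.44773360e-04  2.03644258e-01]
w obl 5387 ((571.9365234375, -78.56149291992188), (104.73835754394531, 60.082237243652344), 11.48119068145752)
w long 2411 ((493.237060546875, -301.7709045410156), (151.8105926513672, 291.94921875), 81.94441223144531)
t long 728 ((494.1488952636719, -304.2076416015625), (152.40579223632812, 292.28826904296875), 81.83192443847656)
```

View pics/tw4.png

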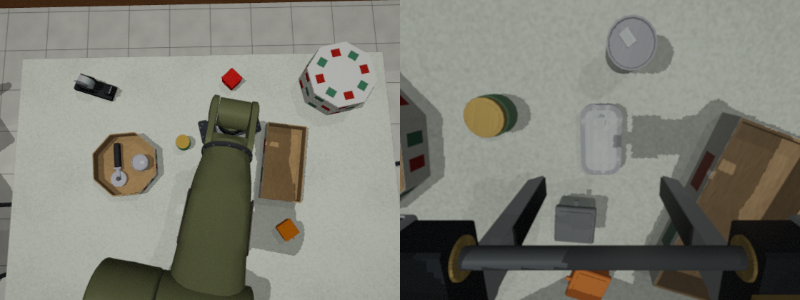

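The tin and wheel lie side by side in the octagonal box (left half, at (140,162) and (118,160)). The gripper is centred over the oblong tin.

>>> arm_command([
  [1,0,0,0.04,0],
  [1,0,0,0.05,0],
  [1,0,0,0.045,0],
  [1,0,0,0.03,0],
  [1,0,0,0.008,0],
  [1,0,0,0,0],
  [-1,0,0,0,0],
  [-1,0,0,0,0],
  [-1,0,0,0,0],
  [-1,0,0,0,0],
  [-1,0,0,0,0],
  [-1,0,0,0,0],
], newtons=25)

```text
clock: 18.82
eef_pos: [572.2, -78.7, 4.8]
eef_rot: [3.141, -0.0, 0.201]
wrist_force: [-1.9, -0.2, 4.7]
finger_gap: 59.6
finger_force: 25.0
```

>>> arm_command([
  [-1,0,0,-0.02,0],
  [-1,0,0,-0.05,0],
  [-1,0,0,-0.05,0],
  [-1,0,0,0,0.1715],
  [-1,0,0,0,0.1715],
  [-1,0.0068,0.0466,0,0],
  [-1,0.0068,0.0466,0,0],
  [-1,0.0068,0.0466,0,0],
  [-1,0.0068,0.0466,0,0],
  [-1,0.0068,0.0466,0,0],
  [-1,0,0,0,0],
  [-1,0,0,0.04,0],
  [-1,0,0,0.04,0],
  [-1,0,0,0.025,0],
  [-1,0,0,0.007,0],
  [-1,0,0,0.003,0],
  [-1,0,0,0,0],
  [-1,0,0,0,0],
])

```text
clock: 21.08
eef_pos: [573.2, -314.3, 10.5]
eef_rot: [3.141, -0.001, -0.142]
wrist_force: [-0.3, 0.5, -1.6]
finger_gap: 59.8
finger_force: 25.0
```

>>> arm_command([
  [-1,0,0,0.001,0],
  [-1,0,0,0.001,0],
  [-1,0,0,0.0005,0],
  [-1,0,0,0,0],
  [-1,0,0,0,0],
])

```text
clock: 21.7
eef_pos: [573.0, -314.1, 7.8]
eef_rot: [3.141, -0.0, -0.142]
wrist_force: [-3.5, 1.6, 6.4]
finger_gap: 59.6
finger_force: 25.0
```

>>> arm_command([
  [0.6,0,0,0,0],
  [0.6,0,0,0,0],
  [0.6,0,0,0,0],
  [0.6,0,0,-0.02,0],
  [0.6,0,0,-0.05,0],
  [1,0,0,-0.06,0],
  [1,0,0,-0.02,0],
  [1,-0.0063,-0.0487,0,0],
  [1,-0.0063,-0.0487,0,0],
  [1,-0.0063,-0.0487,0,0],
  [1,-0.0063,-0.0487,0,0],
  [1,-0.0063,-0.0487,0,0],
  [1,-0.0063,-0.0487,0,0],
  [1,-0.0063,-0.0487,0,0],
  [1,-0.0063,-0.0487,0,0],
  [1,0,0,0,0],
  [1,0,0,0,0],
])

```text
clock: 23.82
eef_pos: [578.1, 78.3, 158.0]
eef_rot: [3.142, -0.001, -0.142]
wrist_force: [0.1, 0.2, -0.3]
finger_gap: 93.9
finger_force: 0.0
```

```bash
python3 - <<'E'
from cell import manip, eyes
from h import *
c=eyes.camera("wrist"); t=eyes.camera("top")
s=manip.read_state();print(s["clock"],s["eef_pos"],s["eef_rot"])
for nm,k in(("w",c),("t",t)):
  P=cloud(k)
  for n,(x,y),h,r in [("jar",(578,78),48,45),("oblong",(573,-314),25,62)]:
    m=(abs(P[...,2]-h)<7)&(np.hypot(P[...,0]-x,P[...,1]-y)<r)&(k["z_map"]>0)
    q=P[m][:,:2].astype(np.float32)
    if len(q)>20: print(nm,n,len(q),cv2.minAreaRect(q),np.median(P[m][:,2]))
cv2.imwrite("pics/tw5.png",np.hstack([cv2.resize(t["img"],(400,300)),cv2.resize(c["img"],(400,300))]))
E
```

```text
23.925 [578.13247287  77.62576179 157.6105249 ] [ 3.14157833e+00 -6.18260168e-04 -1.42936815e-01]
w jar 2627 ((578.741455078125, 79.57466888427734), (52.76327133178711, 53.348480224609375), 7.95216178894043) 48.63793991231745
t oblong 773 ((577.5842895507812, -316.6251220703125), (60.80540084838867, 113.03192138671875), 81.1369857788086) 26.949030782573118
```

View pics/tw5.png

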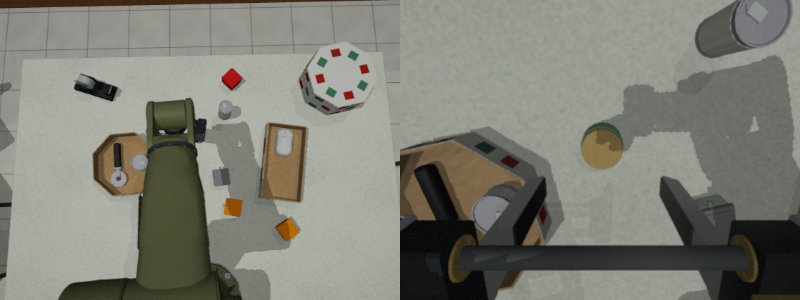

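The oblong tin lies flat at the far end of the long box. The jar is centred under the gripper.

>>> arm_command([
  [1,0,0,0.04,0],
  [1,0,0,0.05,0],
  [1,0,0,0.035,0],
  [1,0,0,0.02,0],
  [1,0,0,0.006,0],
  [1,0,0,0,0],
  [-1,0,0,0,0],
  [-1,0,0,0,0],
  [-1,0,0,0,0],
  [-1,0,0,0,0],
  [-1,0,0,0,0],
  [-1,0,0,0,0],
], newtons=25)

```text
clock: 25.42
eef_pos: [578.1, 78.8, 6.2]
eef_rot: [-3.141, -0.0, -0.142]
wrist_force: [-1.2, 0.1, 3.5]
finger_gap: 57.8
finger_force: 25.0
```

>>> arm_command([
  [-1,0,0,-0.02,0],
  [-1,0,0,-0.05,0],
  [-1,0,0,-0.05,0],
  [-1,-0.0055,0.0487,0,0],
  [-1,-0.0055,0.0487,0,0],
  [-1,-0.0055,0.0487,0,0],
  [-1,-0.0055,0.0487,0,0],
  [-1,-0.0055,0.0487,0,0],
  [-1,-0.0055,0.0487,0,0],
  [-1,-0.0055,0.0487,0,0],
  [-1,-0.0055,0.0487,0,0],
  [-1,0,0,0,0],
  [-1,0,0,0.04,0],
  [-1,0,0,0.04,0],
  [-1,0,0,0.025,0],
  [-1,0,0,0.007,0],
  [-1,0,0,0.003,0],
  [-1,0,0,0,0],
  [-1,0,0,0,0],
])

```text
clock: 27.8
eef_pos: [479.8, -301.0, 12.0]
eef_rot: [3.141, -0.001, -0.142]
wrist_force: [1.1, 0.5, -1.2]
finger_gap: 57.6
finger_force: 25.0
```

>>> arm_command([
  [-1,0,0,0.001,0],
  [-1,0,0,0.001,0],
  [-1,0,0,0.0005,0],
  [-1,0,0,0,0],
  [-1,0,0,0,0],
])

```text
clock: 28.42
eef_pos: [479.5, -300.8, 9.2]
eef_rot: [3.141, -0.0, -0.142]
wrist_force: [-3.4, 2.0, 6.9]
finger_gap: 57.5
finger_force: 25.0
```

>>> arm_command([
  [0.6,0,0,0,0],
  [0.6,0,0,0,0],
  [0.6,0,0,0,0],
  [0.6,0,0,-0.02,0],
  [0.6,0,0,-0.05,0],
  [1,0,0,-0.06,0],
  [1,0,0,-0.03,0],
  [1,-0.0146,-0.0456,0,0],
  [1,-0.0146,-0.0456,0,0],
  [1,-0.0146,-0.0456,0,0],
  [1,-0.0146,-0.0456,0,0],
  [1,-0.0146,-0.0456,0,0],
  [1,0,0,0,-0.1275],
  [1,0,0,0,-0.1275],
  [1,0,0,0,0],
  [1,0,0,0,0],
])

```text
clock: 30.42
eef_pos: [439.3, -64.8, 168.5]
eef_rot: [-3.142, 0.0, 0.11]
wrist_force: [-1.0, -0.3, 0.9]
finger_gap: 93.9
finger_force: 0.0
```

```bash
python3 - <<'E'
from cell import manip, eyes
from h import *
c=eyes.camera("wrist"); t=eyes.camera("top")
s=manip.read_state();print(s["clock"],s["eef_pos"],s["eef_rot"])
for nm,k in(("w",c),("t",t)):
  P=cloud(k)
  for n,(x,y),h,r in [("tub",(440,-65),44,48),("jar",(480,-301),51,35)]:
    m=(abs(P[...,2]-h)<5)&(np.hypot(P[...,0]-x,P[...,1]-y)<r)&(k["z_map"]>0)
    q=P[m][:,:2].astype(np.float32)
    if len(q)>20: print(nm,n,len(q),cv2.minAreaRect(q),np.median(P[m],0))
cv2.imwrite("pics/tw6.png",np.hstack([cv2.resize(t["img"],(400,300)),cv2.resize(c["img"],(400,300))]))
E
```

```text
30.525 [439.30250437 -64.84802899 168.51453767] [3.14159232e+00 1.12080389e-04 1.11225719e-01]
w tub 4062 ((444.2431640625, -64.28730010986328), (70.61470031738281, 61.99985122680664), 6.4738264083862305) [442.0206708  -64.34442452  45.1250209 ]
w jar 2362 ((477.9688720703125, -295.1116027832031), (54.19187927246094, 43.08107376098633), 19.73224449157715) [ 479.37442062 -295.14417961   51.35787158]
t tub 46 ((413.68157958984375, -68.93804168701172), (8.85218620300293, 59.259544372558594), 6.106652736663818) [411.83730098 -63.5887332   45.01030334]
t jar 304 ((480.16717529296875, -301.97265625), (51.957237243652344, 52.042030334472656), 41.39702606201172) [ 479.28359689 -301.58661832   52.48821859]
```

View pics/tw6.png

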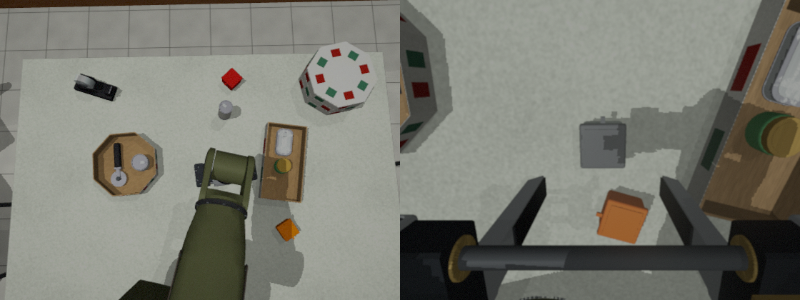

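The jar stands in the long box next to the oblong tin. The grey tub is centred under the gripper.

>>> arm_command([
  [1,0,0,0.04,0],
  [1,0,0,0.05,0],
  [1,0,0,0.045,0],
  [1,0,0,0.022,0],
  [1,0,0,0.006,0],
  [1,0,0,0,0],
  [-1,0,0,0,0],
  [-1,0,0,0,0],
  [-1,0,0,0,0],
  [-1,0,0,0,0],
  [-1,0,0,0,0],
  [-1,0,0,0,0],
], newtons=25)

```text
clock: 32.02
eef_pos: [439.5, -64.8, 5.8]
eef_rot: [3.141, -0.0, 0.113]
wrist_force: [-2.0, 0.1, 5.1]
finger_gap: 61.6
finger_force: 25.0
```

>>> arm_command([
  [-1,0,0,-0.02,0],
  [-1,0,0,-0.05,0],
  [-1,0,0,-0.05,0],
  [-1,0,0,0,0.1275],
  [-1,0,0,0,0.1275],
  [-1,-0.0021,0.0456,0,0],
  [-1,-0.0021,0.0456,0,0],
  [-1,-0.0021,0.0456,0,0],
  [-1,-0.0021,0.0456,0,0],
  [-1,-0.0021,0.0456,0,0],
  [-1,0,0,0,0],
  [-1,0,0,0.04,0],
  [-1,0,0,0.04,0],
  [-1,0,0,0.025,0],
  [-1,0,0,0.007,0],
  [-1,0,0,0.003,0],
  [-1,0,0,0,0],
  [-1,0,0,0,0],
])

```text
clock: 34.28
eef_pos: [397.1, -289.2, 11.3]
eef_rot: [3.141, -0.001, -0.142]
wrist_force: [0.2, 0.1, -1.4]
finger_gap: 61.7
finger_force: 25.0
```

>>> arm_command([
  [-1,0,0,0.001,0],
  [-1,0,0,0.001,0],
  [-1,0,0,0.0005,0],
  [-1,0,0,0,0],
  [-1,0,0,0,0],
])

```text
clock: 34.9
eef_pos: [396.9, -289.0, 8.8]
eef_rot: [3.141, -0.0, -0.142]
wrist_force: [-4.4, 3.0, 11.5]
finger_gap: 61.6
finger_force: 25.0
```

>>> arm_command([
  [0.6,0,0,0,0],
  [0.6,0,0,0,0],
  [0.6,0,0,0,0],
  [0.6,0,0,-0.02,0],
  [0.6,0,0,-0.05,0],
  [1,0,0,-0.06,0],
  [1,0,0,-0.05,0],
  [1,0,-0.05,0,0],
  [1,0,-0.05,0,0],
  [1,0,-0.05,0,0],
  [1,0,-0.05,0,0],
  [1,0,0,0,0],
  [1,0,0,0,0],
])

```text
clock: 36.52
eef_pos: [425.0, -91.3, 188.1]
eef_rot: [3.141, -0.0, -0.141]
wrist_force: [0.9, -0.1, -0.6]
finger_gap: 94.1
finger_force: 0.0
```

```bash
python3 - <<'E'
from cell import eyes
from h import *
t=eyes.camera("top")["img"]; s=eyes.camera("scene")["img"]
cv2.imwrite("pics/f.png",np.hstack([cv2.resize(t[60:340,100:470],(400,303)),cv2.resize(s[120:350,90:430],(400,303))]))
E
```

```text
(no output)
```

View pics/f.png

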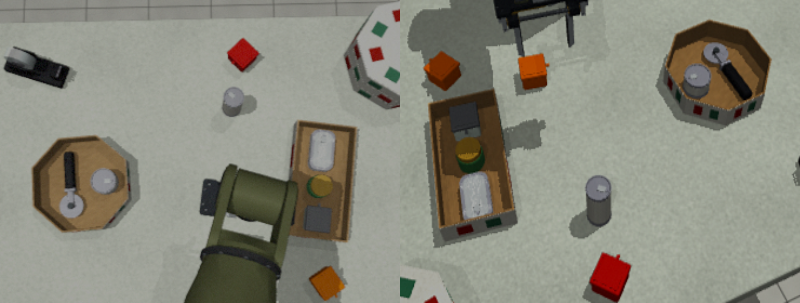

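All five things lie flat and separate in their boxes: wheel (70,185) and tin (103,181) in the octagon, and oblong tin (322,150), jar (320,187) and tub (318,218) in the long box. The tall tin stands untouched at (233,100).

```bash
python3 -c "
from cell import ticket
print(ticket.sign_off())"
```

```text
the job is handed in; nothing more can be done
None
```

Both pizza kits are packed and the job is handed in: all five things sit flat in their boxes in the order asked, the tall tin was left standing where it was, and it took about 37 s of the 128 s allowed.

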